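# Set the bow dividers to the strap width

## Task

Push the handle of the bow dividers fully home into the bore of the wooden setting block, so that their points lie over its brass gauge plate. Then squeeze the two sprung legs by their brass finger plates until each point stands over its own black line, and finish while still squeezing, holding that gap steady so that I can run the nut down. Never squeeze the points together past the lines until they nearly meet, and leave the buckle, bone folder, beeswax and edge slicker where they lie.

Things in the scene. Friction and masses are not known exactly. Their poses are not given: they have to be found in the camera images.
- dividers: Loose bow spring dividers, 0.13 to 0.2 kg, lying flat. Origin: on the underside, centre line, under the front (bow) end of the wooden handle; x points to the handle's butt, -x to the points, z up. Handle x 0 to 110 mm, 22 mm wide (y), 16 mm tall (z 0 to 16); its last 8 mm are 18 x 12 mm. Bow x -32 to 0. Legs pivot at x = -18 mm and reach x = -138 mm when squeezed.
- grip (a point): On the handle's axis at x = 24, z = 8 mm of the dividers, near their centre of mass: a good place to take the handle, across its 22 mm. When the handle is home, its x 0 to 48 mm stay outside the bore.
- plates (a point): Midway between the brass finger plates, at x = -98, z = 8 mm of the dividers. The plates sit on the legs' outer sides, 18 mm long, 16 mm tall (z 0 to 16), 80 mm ahead of the pivot; 50 to 52 mm over their outer faces when sprung open. At the marked gap they are parallel, 36.0 mm over the outer faces, each pushed back with about 6.5 N.
- tip_left (a point): End of the +y leg of the dividers (on the left when the points face you), at mid-height of the leg, 120 mm ahead of the pivot. The points stand 46 mm apart when sprung open; they move 1.5 times as far as the plates. The legs spring independently, so the points follow the middle of the squeeze sideways.
- tip_right (a point): End of the -y leg, likewise. A screw crosses the legs 40 mm ahead of the pivot; its brass nut, 12 mm across, stands out 29 mm from the centre line on the -y side (31 to 35 mm when squeezed).
- leg_left (a joint): Squeeze angle of the +y leg: 0 sprung open, 0.0875 rad at the marked gap when centred, 0.2 at most.
- leg_right (a joint): The same for the -y leg.
- setting_block: Setting block, on the table, does not move: plywood base board 280 x 84 x 12 mm, origin at the centre of its underside, z up. At its +x end a wooden block (x 60 to 140 mm, 60 mm wide, top z = 64 mm) with a blind bore that opens to -x; at its -x end a brass gauge plate (top z = 33.5 mm, x -138 to -114, 58 mm wide). Handle home: the dividers' origin is at x = 12, y = 0, z = 30.8 mm here, axes alike.
- mouth (a point): Centre of the bore's mouth: x = 60, y = 0, z = 40.5 mm of the setting block, axes alike. The bore is 24.4 mm wide, 19.4 mm tall (floor z = 30.8 mm) and 62 mm deep (end wall at x = 122 mm, which the butt touches when home); mouth flared by 4 mm at the sides and top. A tongue 12 mm wide, level with the floor, runs out from the mouth to x = 16 mm and carries the handle.
- line_left (a point): Middle of the black line at y = +12.5 mm on the gauge plate, where the +y point belongs (x = -126, z = 33.5 mm of the setting block); the point passes 4 to 6 mm above it.
- line_right (a point): Middle of the black line at y = -12.5 mm, where the -y point belongs; the lines run along x and are 25 mm apart.
- buckle: Brass-coloured buckle 42 x 50 x 9 mm lying flat, a bystander; origin under its middle.
- folder: Cream bone folder 17 x 141 x 13 mm, a bystander; origin under its middle.
- wax: Round of yellow beeswax, 48 mm across, 16 mm tall, a bystander; origin under its middle. A black desk lamp 0.42 m tall stands 0.2 m to its left: keep the arm clear of it.
- slicker: Brown wooden edge slicker 22 x 101 x 16 mm, a bystander; origin under its middle.

How it is judged:
On the way, in this order (a step that is already met when the one before it is completed fails the run):
1. the dividers' handle is fully home in the bore (x of dividers in the frame of setting_block between 0.008 and 0.016 m and y of dividers in the frame of setting_block between -0.006 and 0.006 m and z of dividers in the frame of setting_block between 0.026 and 0.038 m and angle between the x axis of dividers and the x axis of setting_block, either way round below 0.08 rad and angle between the z axis of dividers and the z axis of setting_block, either way round below 0.08 rad), for 0.3 s.
2. the points are squeezed onto the two lines and held there (all of step 1 and distance between tip_left and tip_right between 0.023 and 0.027 m and horizontal distance between tip_left and line_left below 0.005 m and horizontal distance between tip_right and line_right below 0.005 m and y of tip_left in the frame of setting_block between 0.0095 and 0.0155 m and y of tip_right in the frame of setting_block between -0.0155 and -0.0095 m and contact force between the fingers and dividers above 1 N), for 0.5 s.
At the end, for the whole second after the job is handed in: Handle home in the bore (within 4 mm), fingers squeezing the legs, points 25 mm apart within 2 mm, each over its line within 3 mm sideways and 5 mm in all, the legs still; kept through the last second (all of step 2 and velocity of joint leg_left between -0.1 and 0.1 rad/s and velocity of joint leg_right between -0.1 and 0.1 rad/s); the arm keeps its last pose, push and grip.
It fails at once if the points are squeezed until they nearly meet (gap under 10 mm) (distance between tip_left and tip_right below 0.01 m).
It fails at once if the buckle is pushed more than 20 mm (distance of buckle from where it was at the start of the episode above 0.02 m).
It fails at once if the bone folder is pushed more than 20 mm (distance of folder from where it was at the start of the episode above 0.02 m).
It fails at once if the beeswax is pushed more than 20 mm (distance of wax from where it was at the start of the episode above 0.02 m).
It fails at once if the edge slicker is pushed more than 20 mm (distance of slicker from where it was at the start of the episode above 0.02 m).
It also fails if it takes over 58 s, if anything falls off the work surface, if the arm or the gripper's body presses on something with over 40 N, if the wrist force passes 120 N, or if a joint passes its speed limit or range.

## Robot

A 7-joint arm with a two-finger parallel gripper is mounted at the origin on a cart in front of the work surface, level with it; the furniture and walls round the work are solid. World frame = base frame: x ahead of the robot, y to its left, z up, the work surface at z = 0. Lengths are in m, angles in rad, forces in N, time in s.
With the tool pointing down it reaches from about 0.4 to 0.85 m from the base axis. Payload 6.9 kg.
Tool frame: the origin (TCP) lies at the centre of the arm's flange, where the gripper is bolted on; the fingertips stand manip.tip_extent ahead of it and the grasp point (between the pads) lies 155 mm ahead of it (manip.tip_extent is the distance from the TCP to the fingertips, in m); z points along the fingers, y is the line along which they close (so a half turn about z gives the same grasp; the last joint's range is limited). The gripper opens to 85 mm and grips with 20 to 120 N. Pads are 22 mm wide; open, the fingers measure 114 mm over their backs; the gripper's body (76 mm by 85 mm) begins 54 mm behind the grasp point. The pads swing forward as they close: fully open they stand 13 mm farther back than shut.
Start: joints at [-1.048, 0.507, -0.238, 1.5, 0.126, 1.149, -0.155], TCP at [0.253, 0.571, 0.405] pointing down, gripper open.
Joint ranges: [-3.08, 3.08], [-0.24, 2.05], [-1.43, 1.35], [0, 2.5], [-1.52, 4.66], [0.17, 1.96], [-2.89, 2.89]. Speed limits (rad/s): [2.39, 2.39, 3.14, 3.14, 3.14, 3.14, 3.14].

## Interface

Orientations are given as a 3x3 rotation matrix whose columns are the frame's x, y, z axes.
In Python, from workcell import manip, get_image gives the robot as it stands. The module is installed in compiled form; this text tells all that it offers.
- The arm moves only by the tool drive_tool, never from a script. Its argument "moves" is a list that holds one entry, the list of rows, each a list of 7 numbers: the turn, a rotation vector about the tool's x, y, z in degrees, then the shift along the tool's x, y, z in cm, then the finger opening in cm, from 0 to 8.54. In form: [[[wx, wy, wz, dx, dy, dz, grip], ...]]. A call has 1 to 8 rows; each row shifts and turns the commanded pose from where the row before left it, along the tool's axes as they then stand; what a row does not reach is not made up. A row lasts 1/12 s, in which the tool goes at most 41.7 mm and 7.16 degrees, less where a joint would pass 70% of its speed; a pose out of reach is approached as far as the arm can. A call with a gripper value outside its range is refused whole. The fingers move at their own pace and stop on an object; "force" is the grip in N (left out, the last holds). Time passes only in rows, so rows that do not move let the fingers close. It gives the time, the measured TCP pose, the force, the opening and the grip force at its end, in the units of the state.
- manip.observe(): the state, without advancing time (a new reading comes with each control period).
- get_image(name): name is "scene" or "top"; returns a dict with "color" (480x640x3 uint8, red, green, blue), "camera_matrix" (3x3 intrinsics, pixels), "k1" (the pictures are not rectified: a ray, as slopes to the right and down, at radius r is drawn at 1 + k1 r^2 times it, then the intrinsics apply), "T" (4x4, takes a point from camera to world coordinates). Camera axes: x right, y up, looking along -z (the intrinsics and any distortion apply to the point x, -y, -z); pixel columns grow to the right and rows downward; lengths in m; the calibration is good to about 2 mm. A picture is of the moment at which its call begins. There is no depth.
- manip.finish_job(): hands the job in; it is judged then, once.
The state is a dict: "clock": time; "joint_pos": joint angles; "qvel": joint speeds; "effort": joint torques, N m; "ee_pos": TCP position; "ee_rot": TCP orientation; "contact_force": force on the tool from outside, world axes, zero at the start; "moment": the same for the moment, N m; "finger_gap": finger opening in m; "finger_force": force on a finger pad.
Only numpy, scipy, OpenCV 4.12 (cv2) and the standard library are available. Lean on these libraries where they do the work, as an engineer would, in place of code of your own. Each camera call takes 0.05 s, during which the arm holds its last target. There are 200 camera calls.

## Working session

There is one attempt and no reset: what is moved stays moved. The work goes in short steps, Python scripts to look and compute and a tool call to move; the robot and the scene stay as the last step left them, time stands still between calls to the robot, and variables do not carry over. Pictures are saved under pics/ and viewed, at most 10 in all, crops included, and the job is handed in when it is done.

Besides the shell and the picture viewer there is one more tool, called after "Request:" by a JSON object that holds its "op" and its "data", one argument or row to a line. drive_tool: Moves the arm, as the interface text tells. Its arguments: {"type":"object","properties":{"moves":{"type":"array","items":{"type":"array","items":{"type":"array","items":{"type":"number"}}}},"force":{"type":"number"}},"required":["moves"]}

```bash
mkdir -p pics; cat > h.py <<'E'
import numpy as np, cv2
from workcell import manip, get_image
def snap(n,f=None):
    im=get_image(n)
    if f: cv2.imwrite('pics/'+f,im['color'][:,:,::-1])
    return im
def ray(im,u,v):
    K=np.array(im['camera_matrix']);T=np.array(im['T'])
    x=(u-K[0,2])/K[0,0];y=(v-K[1,2])/K[1,1]
    rd=np.hypot(x,y);r=rd
    for _ in range(30): r=rd/(1+im['k1']*r*r)
    s=r/rd if rd>0 else 1
    d=T[:3,:3]@np.array([x*s,-y*s,-1]);return T[:3,3],d/np.linalg.norm(d)
def onz(im,u,v,z):
    o,d=ray(im,u,v);return o+d*(z-o[2])/d[2]
def proj(im,p):
    K=np.array(im['camera_matrix']);T=np.array(im['T'])
    q=T[:3,:3].T@(np.array(p)-T[:3,3]);x,y=q[0]/-q[2],-q[1]/-q[2]
    s=1+im['k1']*(x*x+y*y);return K[0,0]*x*s+K[0,2],K[1,1]*y*s+K[1,2]
E
python3 - <<'E'
from h import *
for n in('top','scene'):
    im=snap(n,n+'0.png');print(n,np.round(im['T'],3).tolist(),im['camera_matrix'],im['k1'])
o=manip.observe();print(o,manip.tip_extent)
E
```

```text
top [[0.13, 0.971, -0.2, 0.264], [-0.992, 0.126, -0.031, -0.028], [-0.005, 0.203, 0.979, 1.031], [0.0, 0.0, 0.0, 1.0]] [[450.38810938   0.         312.11141681]
 [  0.         450.38810938 246.52448422]
 [  0.           0.           1.        ]] -0.10131838886554058
scene [[0.684, 0.477, -0.551, -0.092], [-0.729, 0.452, -0.514, -0.57], [0.004, 0.754, 0.657, 0.754], [0.0, 0.0, 0.0, 1.0]] [[529.27760158   0.         319.57541503]
 [  0.         529.27760158 240.68265433]
 [  0.           0.           1.        ]] 0.01992556216458552
{'clock': 0.1, 'joint_pos': array([-1.04852743,  0.50823773, -0.23755629,  1.50101814,  0.12571828,
        1.14888109, -0.154817  ]), 'qvel': array([ 0.00105086, -0.00185925, -0.0009555 , -0.00419542,  0.00013679,
       -0.0010506 , -0.00082618]), 'effort': array([-4.97299276e-03, -6.21836042e+01, -2.19539702e+00, -2.50202268e+01,
        1.22643571e-02,  7.79635389e-03, -1.27684905e-05]), 'ee_pos': array([0.25299169, 0.57132547, 0.40393229]), 'ee_rot': array([[-9.14410681e-01,  4.04787286e-01, -6.00177718e-04],
       [ 4.04787730e-01,  9.14409560e-01, -1.43207420e-03],
       [-3.08771856e-05, -1.55244852e-03, -9.99998794e-01]]), 'contact_force': array([-0.19073368,  0.0492883 ,  0.37116993]), 'moment': array([0.02406504, 0.01041125, 0.05375681]), 'finger_force': 0.0, 'finger_gap': 0.08560631172737539} 0.1734
```

View pics/top0.png

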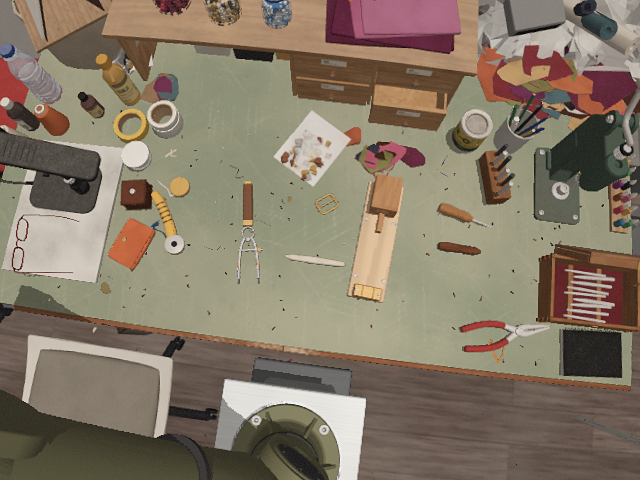

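View pics/scene0.png

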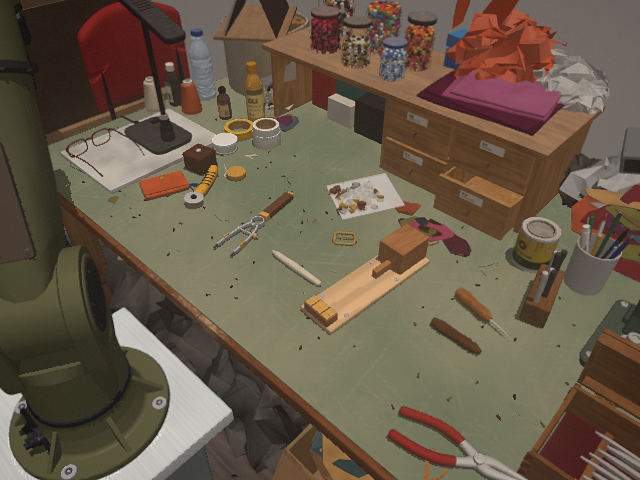

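The top view shows the dividers with the handle at (248,183–226) and points near (240,281) and (258,283). The setting block has its wooden block near (383,203) and its gauge plate at (367,293), with the buckle at (327,204) and the folder at (315,260). I'll zoom in on this area.

```bash
python3 - <<'E'
from h import *
t=cv2.imread('pics/top0.png');s=cv2.imread('pics/scene0.png')
a=cv2.resize(t[170:310,225:285],None,fx=4,fy=4,interpolation=cv2.INTER_CUBIC)
b=cv2.resize(t[170:310,340:410],None,fx=4,fy=4,interpolation=cv2.INTER_CUBIC)
cv2.imwrite('pics/c1.png',np.hstack([a,b]))
im=get_image('top')
hsv=cv2.cvtColor(t,cv2.COLOR_BGR2HSV)
for p in [(248,200),(380,215),(390,190),(375,250),(367,293),(248,262),(220,260)]: print(p,hsv[p[1],p[0]])
for n,u,v,z in[('handle butt',248,182,.016),('bow',248,226,.016),('tipL',258,283,.005),('tipR',240,281,.005),('gauge',367,293,.0335),('blocktop far',390,178,.064)]:
    print(n,onz(im,u,v,z).round(3))
E
```

```text
(248, 200) [ 10 135 125]
(380, 215) [ 13 127 193]
(390, 190) [ 14 125 186]
(375, 250) [ 16  79 210]
(367, 293) [ 19 114 231]
(248, 262) [ 31  47 156]
(220, 260) [ 29  44 158]
handle butt [0.608 0.177 0.016]
bow [0.501 0.159 0.016]
tipL [0.373 0.117 0.005]
tipR [0.372 0.159 0.005]
gauge [ 0.38  -0.13   0.033]
blocktop far [ 0.643 -0.152  0.064]
```

View pics/c1.png

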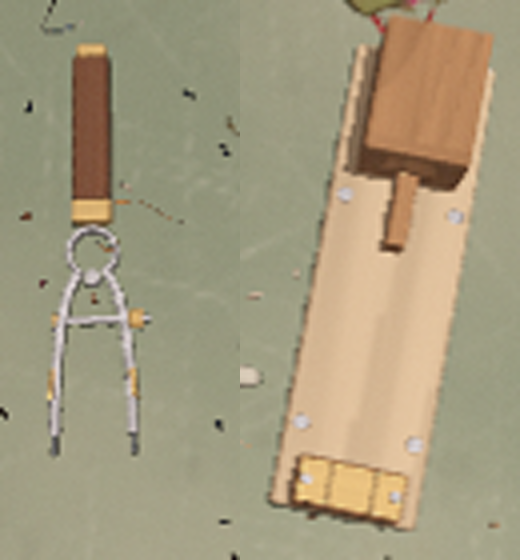

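```bash
python3 - <<'E'
from h import *
t=cv2.imread('pics/top0.png');s=cv2.imread('pics/scene0.png')
im=get_image('top');sc=get_image('scene')
def A(c,r,z,off=0): return onz(im,(c+.5)/4-.5+225+(55 if off else 0),(r+.5)/4-.5+170,z)
P={'butt':A(91,45,.014),'bow':A(92,224,.016),'piv':A(92,277,.008),'tr':A(134,453,.008),'tl':A(55,453,.008),'nut':A(137,318,.008)}
for k in P: print(k,P[k].round(4))
print('axis yaw',[np.arctan2(*(P['butt']-q)[[1,0]]) for q in (P['bow'],P['piv'],(P['tl']+P['tr'])/2)], 'len',np.linalg.norm(P['butt']-P['bow']),'gap',np.linalg.norm(P['tl']-P['tr']))
B={'board nl':A(270,502,.012,1),'board nr':A(412,527,.012,1),'top fl':A(395,15,.064,1),'top fr':A(493,35,.064,1),'top nr':A(468,167,.064,1),'top nl':A(366,148,.064,1),'g fl':A(298,457,.0335,1),'g fr':A(408,473,.0335,1),'tongue':A(391,250,.0308,1),'lineL':A(329,486,.0335,1),'lineR':A(376,492,.0335,1),'tongue base':A(405,176,.0308,1)}
for k in B: print(k,B[k].round(4))
e=(B['top fl']+B['top fr'])/2;n=(B['top nl']+B['top nr'])/2;g=(B['lineL']+B['lineR'])/2
print('top len',np.linalg.norm(e-n),'yaw',np.arctan2(*(e-n)[[1,0]]),np.arctan2(*(e-g)[[1,0]]),np.arctan2(*((B['tongue']-g)[[1,0]])),'width',np.linalg.norm(B['top fl']-B['top fr']), np.linalg.norm((e-g)[:2]),'exp 266')
for k,p in {**P,**B}.items(): cv2.circle(s,tuple(int(round(x)) for x in proj(sc,p)),1,(255,0,255),-1)
cv2.imwrite('pics/s1.png',np.hstack([cv2.resize(s[180:260,210:300],None,fx=4,fy=4),cv2.resize(s[220:335,300:435],None,fx=3.2,fy=3.2)[:320]]))
E
```

```text
butt [0.6113 0.1791 0.014 ]
bow [0.5018 0.1603 0.016 ]
piv [0.4722 0.1567 0.008 ]
tr [0.3734 0.1164 0.008 ]
tl [0.3674 0.1615 0.008 ]
nut [0.4515 0.1267 0.008 ]
axis yaw [np.float64(0.1701357236633994), np.float64(0.15979384284051365), np.float64(0.16501679968171196)] len 0.11105040886376563 gap 0.045446115167774095
board nl [ 0.3715 -0.0884  0.012 ]
board nr [ 0.3676 -0.1698  0.012 ]
top fl [ 0.6503 -0.1245  0.064 ]
top fr [ 0.6458 -0.1812  0.064 ]
top nr [ 0.566  -0.1739  0.064 ]
top nl [ 0.5695 -0.116   0.064 ]
g fl [ 0.3961 -0.0997  0.0335]
g fr [ 0.395  -0.1615  0.0335]
tongue [ 0.5214 -0.1394  0.0308]
lineL [ 0.3822 -0.1186  0.0335]
lineR [ 0.3822 -0.1449  0.0335]
tongue base [ 0.5662 -0.1431  0.0308]
top len 0.08071124281680134 yaw -0.09836653456845515 -0.07925814388725319 -0.055210002158138025 width 0.05688994128517028 0.26668647889112174 exp 266
```

View pics/s1.png

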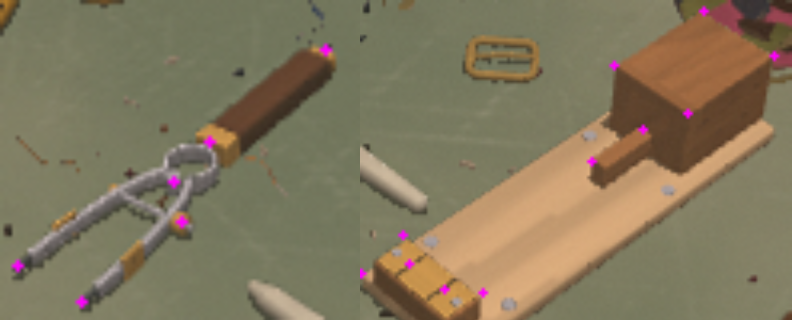

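The two views agree to about 1–2 mm. The dividers' origin is about (0.502, 0.160) with yaw 0.165. The block origin is about (0.508, -0.142) with yaw -0.08. I'll start moving.

Request:
{"op": "drive_tool", "data": {
  "moves": [
    [[0, 0, 0, -2.8, -1.8, 0, 8.5], [0, 0, 0, -2.8, -1.8, 0, 8.5], [0, 0, 0, -2.8, -1.8, 0, 8.5], [0, 0, 0, -2.8, -1.8, 0, 8.5], [0, 0, 0, -2.8, -1.8, 0, 8.5], [0, 0, 0, -2.8, -1.8, 0, 8.5], [0, 0, 0, -2.8, -1.8, 0, 8.5], [0, 0, 0, -2.8, -1.8, 0, 8.5]]
  ]
}}

```text
clock: 0.92
ee_pos: [0.4001, 0.3476, 0.4048]
ee_rot: [[-0.914, 0.405, 0.0], [0.405, 0.914, 0.0], [-0.0, 0.0, -1.0]]
contact_force: [-0.0, 0.8, 0.5]
finger_gap: 0.0852
finger_force: 0.0
```

```bash
cat >> h.py <<'E'
def go(x,y,z,yaw):
    "remaining shift (tool axes, cm) with tool y at world angle yaw; and tool-z turn in deg"
    o=manip.observe();R=np.array(o['ee_rot']);p=np.array(o['ee_pos'])
    d=np.array([x,y,z])-p;a=np.arctan2(R[1,1],R[0,1]);tw=-np.degrees((yaw+np.pi/2-a+np.pi/2)%np.pi-np.pi/2)
    print('t',round(float(o['clock']),2),'pos',p.round(4),'shift now',(R.T@d*100).round(2),'turn z',round(tw,2),'tilt',np.degrees(R[:2,2]).round(2),'F',np.round(o['contact_force'],1),'gap',o['finger_gap'],'ff',o['finger_force'])
    c,s=np.cos(yaw),np.sin(yaw);sg=1 if np.cos(yaw+np.pi/2-a)>0 or abs(tw)<90 else -1
    Rz=cv2.Rodrigues(np.array([0,0,np.radians(tw)]))[0]
    print('shift after turn',((R@Rz).T@d*100).round(2))
E
python3 - <<'E'
from h import *
im=get_image('top')
def A(c,r,z,off=0): return onz(im,(c+.5)/4-.5+225+(55 if off else 0),(r+.5)/4-.5+170,z)
for a,b in[((270,502),(360,45)),((412,527),(492,70))]:
    d=A(*b,.012,1)-A(*a,.012,1);print('board edge yaw',np.arctan2(d[1],d[0]),A(*a,.012,1),np.linalg.norm(d))
go(.526,.1645,.30,.165)
E
```

```text
board edge yaw -0.08025465037139436 [ 0.37149123 -0.08838489  0.012     ] 0.2787547321035175
board edge yaw -0.07560385917188184 [ 0.36763049 -0.16978053  0.012     ] 0.27734251391360343
t 0.97 pos [0.4047 0.3413 0.4046] shift now [-18.3  -11.07  10.58] turn z -33.81 tilt [ 0.15 -0.28] F [ 2.5 -5.4  0. ] gap 0.08507470265946794 ff 0.0
shift after turn [ -9.04 -19.38  10.58]
```

Request:
{"op": "drive_tool", "data": {
  "moves": [
    [[0, 0, 0, -3.1, -1.9, 1.2, 8.5], [0, 0, 0, -3.1, -1.9, 1.2, 8.5], [0, 0, 0, -3.1, -1.9, 1.2, 8.5], [0, 0, 0, -3.1, -1.9, 1.2, 8.5], [0, 0, 0, -3.1, -1.9, 1.2, 8.5], [0, 0, 0, -3.1, -1.9, 1.2, 8.5], [0, 0, -6.8, 0, 0, 1.2, 8.5], [0, 0, -6.8, 0, 0, 1.2, 8.5]]
  ]
}}

```text
clock: 1.63
ee_pos: [0.5248, 0.167, 0.3079]
ee_rot: [[-0.984, 0.179, 0.0], [0.179, 0.984, -0.001], [-0.001, -0.001, -1.0]]
contact_force: [-1.2, 1.0, -0.5]
finger_gap: 0.0849
finger_force: 0.0
```

Request:
{"op": "drive_tool", "data": {
  "moves": [
    [[0, 0, -6.8, 0, 0, 1.0, 8.5], [0, 0, -6.8, 0, 0, 1.0, 8.5], [0, 0, -6.6, 0, 0, 1.0, 8.5], [0, 0, 0, 0, 0, 0, 8.5], [0, 0, 0, 0, 0, 0, 8.5], [0, 0, 0, 0, 0, 0, 8.5]]
  ]
}}

```text
clock: 2.13
ee_pos: [0.5237, 0.1697, 0.2792]
ee_rot: [[-0.986, -0.168, 0.0], [-0.168, 0.986, 0.0], [-0.0, 0.0, -1.0]]
contact_force: [0.4, 0.6, 0.4]
finger_gap: 0.085
finger_force: 0.0
```

```bash
python3 - <<'E'
from h import *
go(.526,.1645,.177,.165)
im=snap('scene','s2.png');c=cv2.imread('pics/s2.png')
cv2.imwrite('pics/s2c.png',cv2.resize(c[60:360,130:530],None,fx=1.9,fy=1.9))
E
```

```text
t 2.13 pos [0.5237 0.1697 0.2792] shift now [-0.14 -0.55 10.22] turn z 0.25 tilt [0.03 0.01] F [0.4 0.6 0.4] gap 0.08498121749040216 ff 0.0
shift after turn [-0.14 -0.55 10.22]
```

View pics/s2c.png

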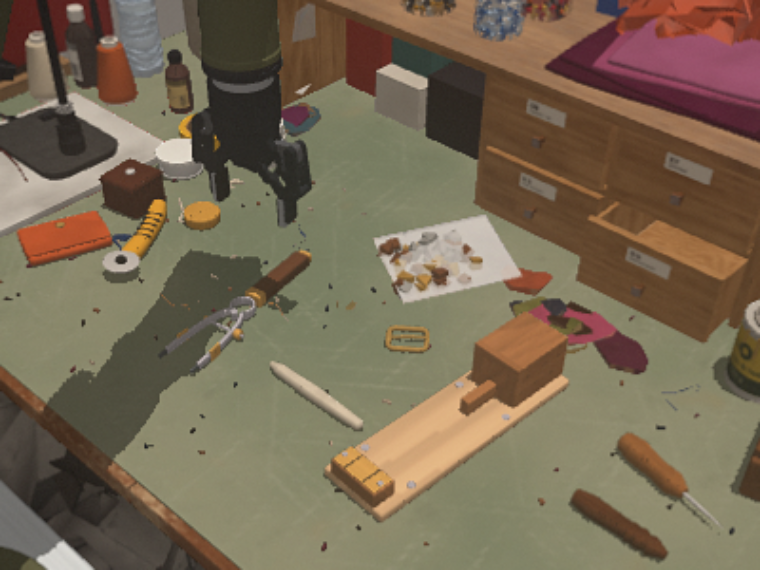

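The gripper hovers above the handle with its fingers either side (crop around (250,200)), and everything else is undisturbed. Descending.

Request:
{"op": "drive_tool", "data": {
  "moves": [
    [[0, 0, 0.2, -0.1, -0.5, 1.5, 8.5], [0, 0, 0, 0, 0, 2.5, 8.5], [0, 0, 0, 0, 0, 2.5, 8.5], [0, 0, 0, 0, 0, 2.0, 8.5], [0, 0, 0, 0, 0, 1.2, 8.5], [0, 0, 0, 0, 0, 0.5, 8.5], [0, 0, 0, 0, 0, 0, 8.5], [0, 0, 0, 0, 0, 0, 8.5]]
  ]
}}

```text
clock: 2.85
ee_pos: [0.5257, 0.1651, 0.1774]
ee_rot: [[-0.986, -0.168, 0.001], [-0.168, 0.986, 0.0], [-0.001, -0.0, -1.0]]
contact_force: [-0.2, 0.4, 0.4]
finger_gap: 0.0849
finger_force: 0.0
```

Request:
{"op": "drive_tool", "data": {
  "moves": [
    [[0, 0, 0, 0, 0, 0, 6], [0, 0, 0, 0, 0, 0, 4.5], [0, 0, 0, 0, 0, 0, 3.2], [0, 0, 0, 0, 0, 0, 2.5], [0, 0, 0, 0, 0, 0, 1.5], [0, 0, 0, 0, 0, 0, 1.5], [0, 0, 0, 0, 0, 0, 1.5], [0, 0, 0, 0, 0, 0, 1.5]]
  ],
  "force": 50
}}

```text
clock: 3.52
ee_pos: [0.5255, 0.1648, 0.1772]
ee_rot: [[-0.986, -0.169, 0.001], [-0.169, 0.986, 0.0], [-0.001, -0.0, -1.0]]
contact_force: [-0.4, -0.5, 6.2]
finger_gap: 0.021
finger_force: 49.9
```

Request:
{"op": "drive_tool", "data": {
  "moves": [
    [[0, 0, 0, 0, 0, -1.0, 1.5], [0, 0, 0, 0, 0, -2.0, 1.5], [0, 0, 0, 0, 0, -2.5, 1.5], [0, 0, 0, 0, 0, -2.5, 1.5], [0, 0, 0, 0, 0, -1, 1.5], [0, 0, 0, 0, 0, 0, 1.5], [0, 0, 0, 0, 0, 0, 1.5]]
  ]
}}

```text
clock: 4.1
ee_pos: [0.5252, 0.1646, 0.2667]
ee_rot: [[-0.986, -0.169, 0.001], [-0.169, 0.986, 0.0], [-0.001, -0.0, -1.0]]
contact_force: [-0.1, 0.3, -2.6]
finger_gap: 0.0209
finger_force: 49.1
```

```bash
python3 - <<'E'
from h import *
go(.4721,-.1389,.27,-.079)
E
```

```text
t 4.1 pos [0.5252 0.1646 0.2667] shift now [ 10.35 -29.02  -0.33] turn z 14.23 tilt [0.04 0.  ] F [-0.1  0.3 -2.6] gap 0.020858987419607854 ff 49.13007616996765
shift after turn [  2.9  -30.68  -0.33]
```

Request:
{"op": "drive_tool", "data": {
  "moves": [
    [[0, 0, 4.7, 0, 0, 0, 1.5], [0, 0, 4.8, 0, 0, 0, 1.5], [0, 0, 4.7, 0, 0, 0, 1.5], [0, 0, 0, 0, -1.7, 0, 1.5], [0, 0, 0, 0.3, -2.7, 0, 1.5], [0, 0, 0, 0.3, -3.2, 0, 1.5], [0, 0, 0, 0.3, -3.2, 0, 1.5], [0, 0, 0, 0.3, -3.2, 0, 1.5]]
  ]
}}

```text
clock: 4.77
ee_pos: [0.5014, 0.025, 0.2649]
ee_rot: [[-0.997, 0.077, -0.003], [0.077, 0.997, -0.0], [0.003, -0.001, -1.0]]
contact_force: [0.1, -1.1, -2.3]
finger_gap: 0.0211
finger_force: 49.2
```

Request:
{"op": "drive_tool", "data": {
  "moves": [
    [[0, 0, 0, 0.3, -3.2, 0, 1.5], [0, 0, 0, 0.3, -3.2, 0, 1.5], [0, 0, 0, 0.3, -3.2, 0, 1.5], [0, 0, 0, 0.3, -3.2, 0, 1.5], [0, 0, 0, 0.3, -2.5, 0, 1.5], [0, 0, 0, 0.2, -1.4, 0, 1.5], [0, 0, 0, 0, 0, 0, 1.5], [0, 0, 0, 0, 0, 0, 1.5]]
  ]
}}

```text
clock: 5.43
ee_pos: [0.4718, -0.1395, 0.2653]
ee_rot: [[-0.997, 0.08, -0.002], [0.08, 0.997, 0.001], [0.003, 0.001, -1.0]]
contact_force: [-0.2, 0.6, -1.8]
finger_gap: 0.0206
finger_force: 49.2
```

```bash
python3 - <<'E'
from h import *
go(.4721,-.1389,.209,-.079)
for n in('scene','top'): snap(n,n[0]+'3.png')
s=cv2.imread('pics/s3.png');t=cv2.imread('pics/t3.png')
cv2.imwrite('pics/c3.png',np.hstack([cv2.resize(s[160:360,230:450],None,fx=2,fy=2),cv2.resize(t[140:340,300:460],None,fx=2,fy=2)]))
E
```

```text
t 5.43 pos [ 0.4718 -0.1395  0.2653] shift now [-0.04  0.06  5.63] turn z -0.08 tilt [-0.14  0.05] F [-0.2  0.6 -1.8] gap 0.02062968094795696 ff 49.20771360397339
shift after turn [-0.04  0.06  5.63]
```

View pics/c3.png

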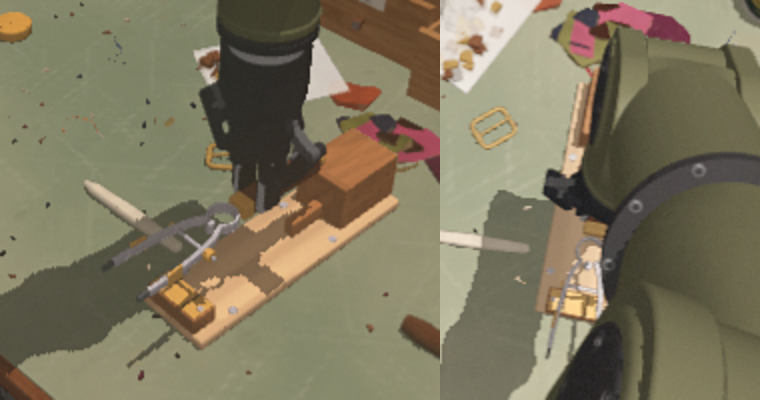

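Dividers are held level in line with the bore, butt just short of the mouth (scene crop (310,215)), tips clear of the gauge plate; the top view is partly hidden by the arm. Lower, then slide forward.

Request:
{"op": "drive_tool", "data": {
  "moves": [
    [[0, 0, 0, 0, 0.1, 0.8, 1.5], [0, 0, 0, 0, 0, 1.2, 1.5], [0, 0, 0, 0, 0, 1.2, 1.5], [0, 0, 0, 0, 0, 1.2, 1.5], [0, 0, 0, 0, 0, 0.8, 1.5], [0, 0, 0, 0, 0, 0.4, 1.5], [0, 0, 0, 0, 0, 0, 1.5], [0, 0, 0, 0, 0, 0, 1.5]]
  ]
}}

```text
clock: 6.2
ee_pos: [0.4727, -0.1375, 0.2106]
ee_rot: [[-0.997, 0.077, -0.0], [0.077, 0.997, 0.0], [0.0, 0.0, -1.0]]
contact_force: [0.2, 0.4, -1.9]
finger_gap: 0.0204
finger_force: 49.2
```

Request:
{"op": "drive_tool", "data": {
  "moves": [
    [[0, 0, 0, -0.4, 0, 0, 1.5], [0, 0, 0, -0.5, 0, 0, 1.5], [0, 0, 0, -0.5, 0, 0, 1.5], [0, 0, 0, -0.5, 0, 0, 1.5], [0, 0, 0, -0.5, 0, 0, 1.5], [0, 0, 0, -0.2, 0, 0, 1.5], [0, 0, 0, 0, 0, 0, 1.5], [0, 0, 0, 0, 0, 0, 1.5]]
  ]
}}

```text
clock: 6.87
ee_pos: [0.4985, -0.1401, 0.2107]
ee_rot: [[-0.997, 0.078, 0.0], [0.078, 0.997, -0.0], [-0.0, -0.0, -1.0]]
contact_force: [1.2, 0.2, -1.0]
finger_gap: 0.0206
finger_force: 49.3
```

```bash
python3 - <<'E'
from h import *
O=np.array([.508,-.1417]);u=np.array([.9969,-.0789])
g=O+.036*u
go(*g,.2092,-.079)
E
```

```text
t 6.87 pos [ 0.4985 -0.1401  0.2107] shift now [-4.56 -0.09  0.15] turn z 0.03 tilt [ 0.01 -0.01] F [ 1.2  0.2 -1. ] gap 0.020610154673196168 ff 49.25643861293793
shift after turn [-4.56 -0.08  0.15]
```

Request:
{"op": "drive_tool", "data": {
  "moves": [
    [[0, 0, 0, -0.3, -0.05, 0.05, 1.5], [0, 0, 0, -0.6, -0.03, 0.05, 1.5], [0, 0, 0, -0.6, 0, 0, 1.5], [0, 0, 0, -0.6, 0, 0, 1.5], [0, 0, 0, -0.6, 0, 0, 1.5], [0, 0, 0, -0.6, 0, 0, 1.5], [0, 0, 0, -0.4, 0, 0, 1.5], [0, 0, 0, 0, 0, 0, 1.5]]
  ]
}}

```text
clock: 7.53
ee_pos: [0.5364, -0.1436, 0.2097]
ee_rot: [[-0.997, 0.078, 0.001], [0.078, 0.997, 0.0], [-0.001, 0.0, -1.0]]
contact_force: [0.7, -0.2, -1.3]
finger_gap: 0.0206
finger_force: 49.2
```

Request:
{"op": "drive_tool", "data": {
  "moves": [
    [[0, 0, 0, -0.2, 0, 0, 1.5], [0, 0, 0, -0.2, 0, 0, 1.5], [0, 0, 0, -0.2, 0, 0, 1.5], [0, 0, 0, -0.1, 0, 0, 1.5], [0, 0, 0, 0, 0, 0, 1.5], [0, 0, 0, 0, 0, 0, 1.5]]
  ]
}}

```text
clock: 8.03
ee_pos: [0.5422, -0.1443, 0.2097]
ee_rot: [[-0.997, 0.078, -0.0], [0.078, 0.997, -0.0], [0.0, -0.0, -1.0]]
contact_force: [-0.6, -0.3, -1.9]
finger_gap: 0.0208
finger_force: 49.2
```

Request:
{"op": "drive_tool", "data": {
  "moves": [
    [[0, 0, 0, -0.1, 0, 0, 1.5], [0, 0, 0, -0.1, 0, 0, 1.5], [0, 0, 0, 0, 0, 0, 1.5], [0, 0, 0, 0, 0, 0, 1.5]]
  ]
}}

```text
clock: 8.37
ee_pos: [0.5429, -0.1443, 0.2093]
ee_rot: [[-0.997, 0.078, -0.004], [0.078, 0.997, 0.0], [0.004, -0.0, -1.0]]
contact_force: [-5.6, 1.8, 0.2]
finger_gap: 0.0205
finger_force: 49.4
```

Request:
{"op": "drive_tool", "data": {
  "moves": [
    [[0, 0, 0, -0.1, 0, 0, 1.5], [0, 0, 0, 0, 0, 0, 1.5], [0, 0, 0, 0.1, 0, 0.1, 1.5], [0, 0, 0, 0, 0, 0.1, 1.5], [0, 0, 0, 0, 0, 0, 1.5], [0, 0, 0, 0, 0, 0, 1.5]]
  ]
}}

```text
clock: 8.87
ee_pos: [0.5429, -0.1443, 0.2081]
ee_rot: [[-0.997, 0.078, -0.003], [0.078, 0.997, -0.0], [0.003, -0.0, -1.0]]
contact_force: [-7.7, 0.5, 7.6]
finger_gap: 0.0206
finger_force: 50.4
```

```bash
python3 - <<'E'
from h import *
go(.5439,-.1445,.2080,-.079)
E
```

```text
t 8.87 pos [ 0.5429 -0.1443  0.2081] shift now [-0.1  -0.01  0.01] turn z 0.03 tilt [-0.19 -0.01] F [-7.7  0.5  7.6] gap 0.02060265769485469 ff 50.42079448699951
shift after turn [-0.1  -0.01  0.01]
```

The handle has bottomed out (-x reaction) and rests on the tongue, with lateral error under 1 mm. Release and rise, then go to the plates.

Request:
{"op": "drive_tool", "data": {
  "moves": [
    [[0, 0, 0, 0, 0, 0, 2.6], [0, 0, 0, 0, 0, 0, 4], [0, 0, 0, 0, 0, 0, 5], [0, 0, 0, 0, 0, -0.8, 5], [0, 0, 0, 0, 0, -1.5, 5], [0, 0, 0, 0, 0, -2, 6], [0, 0, 0, 0, 0, -1.2, 7], [0, 0, 0, 0, 0, -0.5, 8]]
  ]
}}

```text
clock: 9.53
ee_pos: [0.545, -0.1445, 0.2701]
ee_rot: [[-0.997, 0.078, 0.004], [0.078, 0.997, -0.001], [-0.004, -0.0, -1.0]]
contact_force: [0.5, -0.2, -0.0]
finger_gap: 0.0796
finger_force: 0.0
```

Request:
{"op": "drive_tool", "data": {
  "moves": [
    [[0, 0, 0, 1.2, 0, 0, 8], [0, 0, 0, 2.2, 0, 0, 8], [0, 0, 0, 2.8, 0, 0, 8], [0, 0, 0, 2.8, 0, 0, 8], [0, 0, 0, 2.0, 0, 0, 8], [0, 0, 0, 1.1, 0, 0, 8], [0, 0, 0, 0, 0, 0, 8], [0, 0, 0, 0, 0, 0, 8]]
  ]
}}

```text
clock: 10.2
ee_pos: [0.4239, -0.1351, 0.268]
ee_rot: [[-0.997, 0.078, 0.001], [0.078, 0.997, -0.0], [-0.001, -0.0, -1.0]]
contact_force: [0.3, -0.5, -0.8]
finger_gap: 0.0801
finger_force: 0.0
```

```bash
python3 - <<'E'
from h import *
go(.4223,-.1349,.201,-.079)
im=snap('scene','s4.png');s=cv2.imread('pics/s4.png')
O=np.array([.508,-.1417]);u=np.array([.9969,-.0789]);v=np.array([.0789,.9969])
for n,x,y,z in[('LL',-.126,.0125,.0335),('LR',-.126,-.0125,.0335),('tipL',-.126,.023,.0388),('tipR',-.126,-.023,.0388),('bow',.012,0,.0468)]:
    print(n,np.round(proj(im,[*(O+x*u+y*v),z]),1))
cv2.imwrite('pics/s4c.png',cv2.resize(s[210:340,270:440],None,fx=4.5,fy=4.5,interpolation=cv2.INTER_CUBIC))
E
```

```text
t 10.2 pos [ 0.4239 -0.1351  0.268 ] shift now [0.17 0.01 6.7 ] turn z 0.03 tilt [ 0.06 -0.02] F [ 0.3 -0.5 -0.8] gap 0.0800792242674308 ff 0.0
shift after turn [0.17 0.01 6.7 ]
LL [316.1 302.2]
LR [325.4 309.9]
tipL [312.3 297. ]
tipR [329.5 311.2]
bow [373.6 265.4]
```

View pics/s4c.png

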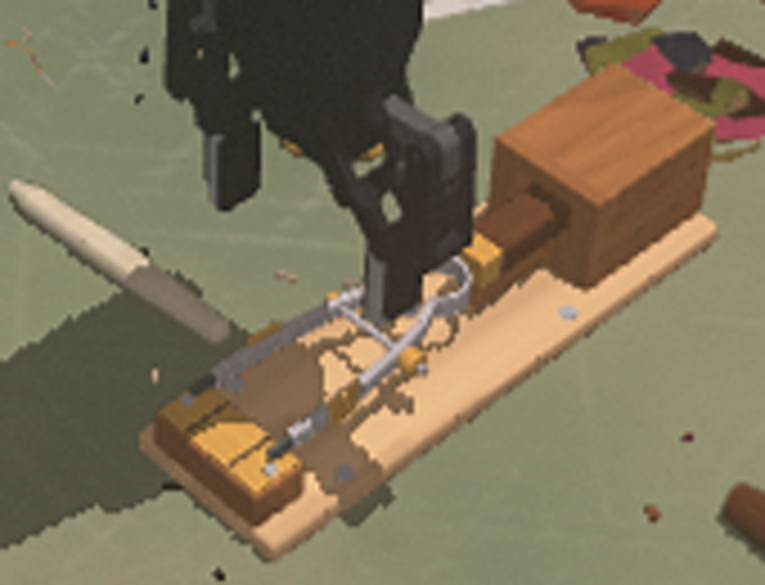

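The handle is seated. The points stand just outboard of the lines: the left tip at crop (195,388) with its line near (210,410), and the right tip at (270,458) with its line near (250,452). This matches the predictions. Descending with an opening of 7 cm.

Request:
{"op": "drive_tool", "data": {
  "moves": [
    [[0, 0, 0, 0.1, 0, 0.8, 7.2], [0, 0, 0, 0, 0, 1.3, 7.0], [0, 0, 0, 0, 0, 1.3, 7.0], [0, 0, 0, 0, 0, 1.3, 7.0], [0, 0, 0, 0, 0, 1.2, 7.0], [0, 0, 0, 0, 0, 0.7, 7.0], [0, 0, 0, 0, 0, 0, 7.0], [0, 0, 0, 0, 0, 0, 7.0]]
  ],
  "force": 30
}}

```text
clock: 10.92
ee_pos: [0.423, -0.1347, 0.2012]
ee_rot: [[-0.997, 0.078, -0.001], [0.078, 0.997, 0.0], [0.001, 0.0, -1.0]]
contact_force: [-0.5, -0.4, 0.6]
finger_gap: 0.0698
finger_force: 0.0
```

Request:
{"op": "drive_tool", "data": {
  "moves": [
    [[0, 0, 0, 0, 0, 0, 6.0], [0, 0, 0, 0, 0, 0, 5.4], [0, 0, 0, 0, 0, 0, 5.0], [0, 0, 0, 0, 0, 0, 4.7], [0, 0, 0, 0, 0, 0, 4.4], [0, 0, 0, 0, 0, 0, 4.2], [0, 0, 0, 0, 0, 0, 4.2], [0, 0, 0, 0, 0, 0, 4.2]]
  ]
}}

```text
clock: 11.58
ee_pos: [0.4222, -0.1349, 0.2018]
ee_rot: [[-0.997, 0.078, -0.001], [0.078, 0.997, -0.0], [0.001, -0.0, -1.0]]
contact_force: [-4.0, 1.1, 5.4]
finger_gap: 0.0425
finger_force: 6.9
```

```bash
python3 - <<'E'
from h import *
go(.4223,-.1349,.201,-.079)
E
```

```text
t 11.58 pos [ 0.4222 -0.1349  0.2018] shift now [-0.02 -0.    0.08] turn z 0.03 tilt [-0.05 -0.01] F [-4.   1.1  5.4] gap 0.04247194431104564 ff 6.9423265010118484
shift after turn [-0.02 -0.    0.08]
```

Request:
{"op": "drive_tool", "data": {
  "moves": [
    [[0, 0, 0, 0, 0, 0, 4.1], [0, 0, 0, 0, 0, 0, 4.0], [0, 0, 0, 0, 0, 0, 3.9], [0, 0, 0, 0, 0, 0, 3.8], [0, 0, 0, 0, 0, 0, 3.7], [0, 0, 0, 0, 0, 0, 3.65], [0, 0, 0, 0, 0, 0, 3.65], [0, 0, 0, 0, 0, 0, 3.65]]
  ]
}}

```text
clock: 12.25
ee_pos: [0.422, -0.1348, 0.202]
ee_rot: [[-0.997, 0.078, -0.001], [0.078, 0.997, -0.0], [0.001, -0.0, -1.0]]
contact_force: [-5.7, 0.8, 8.8]
finger_gap: 0.0367
finger_force: 9.4
```

```bash
python3 - <<'E'
from h import *
go(.4223,-.1349,.201,-.079)
im=snap('scene','s5.png');s=cv2.imread('pics/s5.png')
a=cv2.resize(s[280:325,290:350],None,fx=8,fy=8,interpolation=cv2.INTER_CUBIC)
b=cv2.resize(s[225:345,280:355],None,fx=3,fy=3)
cv2.imwrite('pics/s5c.png',np.hstack([a,b]))
O=np.array([.508,-.1417]);u=np.array([.9969,-.0789]);v=np.array([.0789,.9969])
for n,x,y,z in[('LL',-.126,.0125,.0335),('LR',-.126,-.0125,.0335),('tipL',-.126,.0125,.0388),('tipR',-.126,-.0125,.0388)]:
    print(n,((np.array(proj(im,[*(O+x*u+y*v),z]))-[290,280])*8+3.5).round(0))
E
```

```text
t 12.25 pos [ 0.422  -0.1348  0.202 ] shift now [-0.03 -0.01  0.1 ] turn z 0.04 tilt [-0.06 -0.01] F [-5.7  0.8  8.8] gap 0.036670329015770595 ff 9.418483972549438
shift after turn [-0.03 -0.01  0.1 ]
LL [213. 181.]
LR [287. 242.]
tipL [213. 165.]
tipR [287. 227.]
```

View pics/s5c.png

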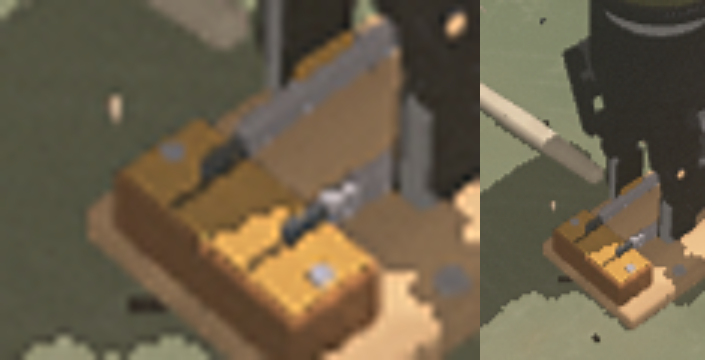

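The tips lie close to the lines: left at crop (203,172), right near (288,240), slightly wide. The pads also press the legs down with about 9 N, so I'll relieve that, close slightly, and measure.

Request:
{"op": "drive_tool", "data": {
  "moves": [
    [[0, 0, 0, 0, 0, -0.05, 3.65], [0, 0, 0, 0, 0, -0.05, 3.62], [0, 0, 0, 0, 0, 0, 3.6], [0, 0, 0, 0, 0, 0, 3.6], [0, 0, 0, 0, 0, 0, 3.6], [0, 0, 0, 0, 0, 0, 3.6]]
  ]
}}

```text
clock: 12.8
ee_pos: [0.4221, -0.1348, 0.2024]
ee_rot: [[-0.997, 0.078, -0.002], [0.078, 0.997, 0.0], [0.002, 0.0, -1.0]]
contact_force: [-6.2, 0.3, -1.7]
finger_gap: 0.0363
finger_force: 8.5
```

```bash
python3 - <<'E'
from h import *
go(.4223,-.1349,.202,-.079)
im=snap('scene','s6.png');c=im['color'];hsv=cv2.cvtColor(c,cv2.COLOR_RGB2HSV)
O=np.array([.508,-.1417]);u=np.array([.9969,-.0789]);v=np.array([.0789,.9969])
# dark pixels as block-frame coords on plane z=.0388
for z,nm in((.0388,'tips'),(.0335,'lines')):
  print(nm)
  for r in range(296,318):
    for q in range(308,334):
      p=onz(im,q,r,z)[:2]-O;x,y=p@u*1e3,p@v*1e3
      if -139<x<-113 and abs(y)<24 and (nm=='tips' and c[r,q].max()<85 or nm=='lines' and x<-130 and c[r,q].max()<110): print(q,r,c[r,q].max(),round(x,1),round(y,1),end=' | ')
  print()
a=cv2.resize(c[285:325,295:345,::-1],None,fx=12,fy=12,interpolation=cv2.INTER_NEAREST);cv2.imwrite('pics/s6c.png',a)
E
```

```text
t 12.8 pos [ 0.4221 -0.1348  0.2024] shift now [-0.02 -0.01  0.04] turn z 0.04 tilt [-0.09  0.01] F [-6.2  0.3 -1.7] gap 0.03625597952900758 ff 8.515993058681488
shift after turn [-0.02 -0.01  0.04]
tips
319 297 65 -116.8 14.9 | 317 298 78 -121.2 15.5 | 318 298 68 -119.8 14.2 | 319 298 58 -118.5 13.0 | 320 298 68 -117.1 11.8 | 316 299 75 -124.2 14.9 | 317 299 61 -122.9 13.6 | 318 299 59 -121.5 12.4 | 319 299 58 -120.1 11.2 | 320 299 56 -118.8 10.0 | 315 300 82 -127.2 14.3 | 316 300 63 -125.8 13.0 | 317 300 61 -124.5 11.8 | 318 300 51 -123.1 10.6 | 319 300 73 -121.8 9.4 | 316 301 60 -127.5 11.2 | 317 301 48 -126.1 10.0 | 318 301 70 -124.8 8.8 | 315 302 84 -130.5 10.6 | 316 302 74 -129.1 9.4 | 315 303 72 -132.1 8.8 | 313 304 72 -136.4 9.4 | 329 306 77 -118.2 -13.4 | 330 306 72 -116.9 -14.6 | 328 307 68 -121.2 -14.0 | 329 307 54 -119.9 -15.2 | 332 307 80 -115.9 -18.8 | 326 308 72 -125.5 -13.3 | 327 308 65 -124.1 -14.5 | 328 308 74 -122.8 -15.7 | 325 309 79 -128.4 -13.9 | 326 309 56 -127.1 -15.1 | 327 309 74 -125.8 -16.3 | 
lines
314 303 89 -130.2 13.6 | 312 304 90 -134.6 14.2 | 313 304 72 -133.2 13.0 | 314 304 93 -131.9 11.8 | 311 305 91 -137.5 13.6 | 312 305 71 -136.2 12.4 |
```

View pics/s6c.png

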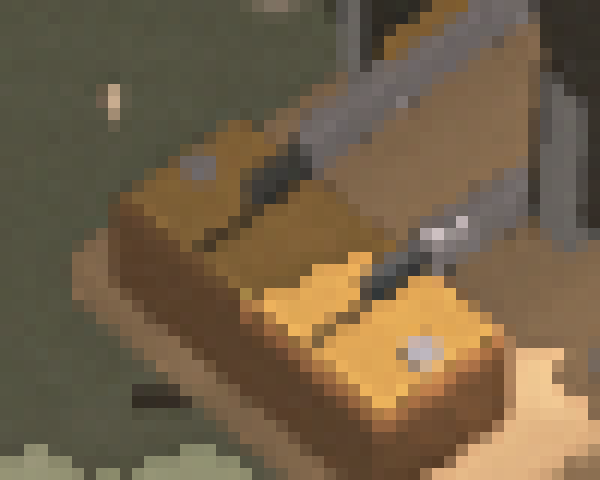

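The left tip sits over its line. The right tip's dark blob reads about 1–2 mm outboard, which may be shading bias. I'll cancel the bias by comparing with the sprung-open picture, where the gap is known to be 46 mm.

```bash
python3 - <<'E'
from h import *
im=get_image('scene')
O=np.array([.508,-.1417]);u=np.array([.9969,-.0789]);v=np.array([.0789,.9969])
for f in('s4','s5','s6'):
  c=cv2.imread('pics/%s.png'%f).astype(np.float32).max(2)
  xs=np.arange(-126,-117.5,.5);ys=np.arange(-30,30.1,.25)
  m=np.array([[proj(im,[*(O+x*u/1e3+y*v/1e3),.0388]) for y in ys] for x in xs],np.float32)
  g=cv2.remap(c,m[...,0],m[...,1],cv2.INTER_LINEAR)
  for s in(1,-1):
    k=(ys*s>5); r=[]
    for row in g:
      w=np.clip(90-row[k],0,None); yy=ys[k]
      if w.sum()>0:
        pk=yy[w.argmax()];n=abs(yy-pk)<4;r.append((w*yy*n).sum()/(w*n).sum())
      else: r.append(np.nan)
    print(f,'L' if s>0 else 'R',np.round(r[::2],1),'mean',np.nanmean(r).round(2))
E
```

```text
s4 L [24.2 23.7 24.  24.3 24.1 24.4 24.6 24.4 23.9] mean 24.19
s4 R [  nan -23.3 -23.2 -23.1 -23.1 -23.2 -23.  -22.8 -23. ] mean -23.11
s5 L [11.3 11.5 11.7 11.8 12.2 12.5 12.4 11.6 12.4] mean 11.92
s5 R [-15.  -14.7 -14.7 -15.2 -15.  -14.7 -14.7 -14.8 -14.8] mean -14.85
s6 L [11.2 11.4 11.6 11.8 12.1 12.3 12.2 11.7 12.5] mean 11.85
s6 R [-14.7 -14.3 -14.3 -14.6 -14.3 -14.1 -14.5 -14.6 -14.3] mean -14.4
```

The gap is about 25–25.5 mm after bias correction, and the middle is about 1.5 mm toward -y. I'll shift the squeeze +1 mm in y.

Request:
{"op": "drive_tool", "data": {
  "moves": [
    [[0, 0, 0, 0, 0.05, 0, 3.6], [0, 0, 0, 0, 0.05, 0, 3.6], [0, 0, 0, 0, 0, 0, 3.58], [0, 0, 0, 0, 0, 0, 3.58], [0, 0, 0, 0, 0, 0, 3.58], [0, 0, 0, 0, 0, 0, 3.58], [0, 0, 0, 0, 0, 0, 3.58], [0, 0, 0, 0, 0, 0, 3.58]]
  ]
}}

```text
clock: 13.57
ee_pos: [0.4221, -0.1342, 0.2026]
ee_rot: [[-0.997, 0.079, -0.002], [0.079, 0.997, -0.0], [0.001, -0.0, -1.0]]
contact_force: [-5.5, -1.2, -1.2]
finger_gap: 0.0357
finger_force: 6.9
```

```bash
python3 - <<'E'
from h import *
go(.4223,-.1339,.202,-.079)
im=snap('scene','s7.png')
O=np.array([.508,-.1417]);u=np.array([.9969,-.0789]);v=np.array([.0789,.9969])
def prof(c,z,xs,ys,th):
  m=np.array([[proj(im,[*(O+x*u/1e3+y*v/1e3),z]) for y in ys] for x in xs],np.float32)
  g=cv2.remap(c,m[...,0],m[...,1],cv2.INTER_LINEAR);r=[]
  for row in g:
    w=np.clip((th or np.median(row)-15)-row,0,None);n=abs(ys-ys[w.argmax()])<4;r.append((w*ys*n).sum()/max((w*n).sum(),1e-6))
  return np.round(r,1)
c=cv2.imread('pics/s7.png').astype(np.float32).max(2);c0=cv2.imread('pics/s4.png').astype(np.float32).max(2)
X=np.arange(-126,-117.5,1)
for s in(1,-1):
  ys=s*np.arange(5,30,.25);r=prof(c,.0388,X,ys,90);print('tip',s,r,r.mean())
  ys=s*np.arange(7,18,.25)
  for n,i in(('now',c),('s4',c0)): print('line',n,prof(i,.0335,np.arange(-136,-128,1),ys,None))
# dividers butt/bow: handle front ferrule check
E
```

```text
t 13.57 pos [ 0.4221 -0.1342  0.2026] shift now [-0.02  0.03  0.06] turn z 0.01 tilt [-0.09 -0.02] F [-5.5 -1.2 -1.2] gap 0.035673945067751005 ff 6.891964673995972
shift after turn [-0.02  0.03  0.06]
tip 1 [11.2 11.4 11.7 11.8 12.4 13.1 13.5 13.  13. ] 12.344444444444443
line now [12.8 13.2 13.2 12.9 12.6 12.6 12.8 12.7]
line s4 [12.7 13.1 13.1 12.8 12.5 12.5 12.6 12.6]
tip -1 [-13.9 -13.9 -13.9 -13.5 -13.4 -13.9 -14.4 -14.3 -13.8] -13.88888888888889
line now [-12.  -11.7 -11.8 -11.7 -11.7 -12.  -12.3 -12. ]
line s4 [-12.  -11.7 -11.8 -11.7 -11.7 -12.  -12.4 -12.2]
```

Request:
{"op": "drive_tool", "data": {
  "moves": [
    [[0, 0, 0, 0, 0.06, 0, 3.58], [0, 0, 0, 0, 0, 0, 3.58], [0, 0, 0, 0, 0, 0, 3.58], [0, 0, 0, 0, 0, 0, 3.58], [0, 0, 0, 0, 0, 0, 3.58], [0, 0, 0, 0, 0, 0, 3.58], [0, 0, 0, 0, 0, 0, 3.58], [0, 0, 0, 0, 0, 0, 3.58]]
  ]
}}

```text
clock: 14.28
ee_pos: [0.4221, -0.1339, 0.2026]
ee_rot: [[-0.997, 0.079, -0.002], [0.079, 0.997, -0.001], [0.001, -0.001, -1.0]]
contact_force: [-6.4, -1.8, -1.0]
finger_gap: 0.0361
finger_force: 7.9
```

```bash
python3 - <<'E'
from h import *
go(.4223,-.1339,.202,-.079)
im=snap('scene','s8.png')
O=np.array([.508,-.1417]);u=np.array([.9969,-.0789]);v=np.array([.0789,.9969])
c=im['color'].astype(np.float32).max(2)
for s in(1,-1):
  ys=s*np.arange(5,30,.25)
  m=np.array([[proj(im,[*(O+x*u/1e3+y*v/1e3),.0388]) for y in ys] for x in np.arange(-126,-117.5,1)],np.float32)
  g=cv2.remap(c,m[...,0],m[...,1],cv2.INTER_LINEAR);r=[]
  for row in g:
    w=np.clip(90-row,0,None);n=abs(ys-ys[w.argmax()])<4;r.append((w*ys*n).sum()/(w*n).sum())
  print(np.round(r,1),np.mean(r))
E
```

```text
t 14.28 pos [ 0.4221 -0.1339  0.2026] shift now [-0.02 -0.    0.06] turn z -0.01 tilt [-0.09 -0.04] F [-6.4 -1.8 -1. ] gap 0.036067010304441795 ff 7.886373773217201
shift after turn [-0.02 -0.    0.06]
[11.4 11.5 11.7 11.8 12.4 13.3 13.7 13.4 13.7] 12.539535467066532
[-13.9 -13.9 -13.8 -13.5 -13.4 -13.7 -14.1 -14.  -13.5] -13.764396014255318
```

```bash
python3 -c "
from workcell import manip
print(manip.finish_job())"
```

```text
the job is handed in; nothing more can be done
None
```

I pushed the handle home in the bore and handed the job in with the gripper still squeezing the finger plates. By camera the points are about 25 mm apart and within about 1.5 mm of their lines. The hand-in gave no verdict, so I don't know whether it passed.

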